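# Open the dial lid and shake the chestnuts into the lunch bowl

### The job

Get the lunch bowl ready for its topping: first take the clear lid off the bowl and lay it the right way up on the grey desk pad, then lift out the inner tray and lay it flat on the pad too, beside the lid. Then, with the jar still upright, turn the jar's dial lid so that its largest opening lines up with the outlet on the bowl's side; only after that tip the jar over with its crank and shake all four chestnuts out into the bowl. Finish with the jar swung back fully upright and the dial still at the largest opening.

Things in the scene. Friction and masses are not known exactly. Their poses are not given: they have to be found in the camera images.
- lid_mid (a point): Clear domed lid, 184 mm across its lower rim, 52 mm high, on top of the nest bowl-tray-lid. Grip: upright black bar on top, 14 mm thick along x, 60 mm long along y (roughly towards the jar), 26 mm high; pinch it along x, a wide gripper has little room towards the jar. Point: on the axis, 26 mm above the rim, at the foot of the bar, whose top is 26 mm above it. z up.
- lid: The same lid as a whole, 80 g; origin on its axis at its rim, axes as lid_mid. It just lies on the tray's flange.
- tray_mid (a point): Black round tray, 180 mm across its flange, 36 mm high, hung by the flange on the bowl's rim under the lid, 18 mm deep with 5 mm of play. Grip: straight upright divider across its middle, 12 mm thick along x, 126 mm long along y (roughly towards the jar). Point: on the axis, 18 mm above the underside; divider's top 18 mm above it, tray's inner floor 15 mm below it. z up.
- tray: The same tray as a whole, 90 g; origin on its axis at its underside, axes as tray_mid. It can only come out once the lid is off.
- bowl: Black round lunch bowl, loose, 170 mm across the rim, 50 mm high, 160 g, wall 4 mm, inner floor 5 mm above the underside. It stands about 125 mm from the jar's pivot on the side to which the jar pours, and can stay there. Origin at the centre of the underside, z up.
- pad: Grey desk pad fixed on the table on the robot's right of the bowl, 270 mm along its x, 400 mm along its y, 3 mm thick, empty at the start; lid and tray fit side by side along y (centres 100 mm either side of the middle; lay the lid on the -y half to keep clear of it). Origin at the centre of its underside, z up.
- stand: Fixed steel stand of the jar: two posts, 12 mm thick and 185 mm high, 66 mm either side along x; base plate 170 mm along x, from 15 mm on the -y side to 90 mm on the +y side. Origin on the table under the pivot, z up; the jar pours towards -y.
- jar_pivot (a point): Fixed point on the stand where the tipping axis (its x) crosses the jar's axis, 170 mm above the table; z up, -y towards the bowl; does not turn with the jar. The clear jar is 100 mm across, from 50 mm below to 62 mm above the pivot. Its fixed white lid has one outlet on the -y side: a ring sector 92 degrees wide, to 45 mm from the axis.
- jar (a joint): Tipping of the jar about the pivot's x, rad: 0 upright on its stop, grows as the top swings towards the bowl, up to 2.4. Stays where it is left (friction about 0.15 N m). With the dial at the largest opening the chestnuts run out as it goes past about 1.8 to 2.3; rocking it helps the last ones.
- crank (a point): Middle of the crank's black round handle, 13 mm thick, 55 mm long, parallel to the pivot's x, fast on the jar, on the robot's side of the stand. In the pivot's frame: x -115 mm, radius 65 mm; jar upright: level, on the +y side; it goes up and over the top (jar 1.57) as the jar tips. Pinch it from above along the pivot's y; it can turn between the fingers.
- dial_bar (a point): Middle of the black upright grip bar on the grey dial on top of the jar: 64 mm long along x, 12 mm thick along y (pinch along y), 30 mm high, standing on the 100 mm dial disc 15 mm below this point. On the jar's axis, 82 mm above the pivot; z up, x and y turn with the dial.
- dial (a joint): Turn of the dial, rad, counter-clockwise from above, -0.5 to 3.0; friction 0.05 N m, stays where left. Three windows in the disc: the largest (96 degrees wide) is over the outlet at 0, the bar's x then along the pivot's x; the medium (28 degrees, too narrow for a chestnut) at 1.70; the smallest (12 degrees) at 2.75. Starts at 1.1 to 1.6.
- nut0_center (a point): Centre of one of four alike brown chestnuts, round, 22 mm across, 10 g, loose on the floor of the jar at the start.
- nut1_center (a point): Centre of one of four alike brown chestnuts, round, 22 mm across, 10 g, loose on the floor of the jar at the start.
- nut2_center (a point): Centre of one of four alike brown chestnuts, round, 22 mm across, 10 g, loose on the floor of the jar at the start.
- nut3_center (a point): Centre of one of four alike brown chestnuts, round, 22 mm across, 10 g, loose on the floor of the jar at the start.
There are look-alikes about, which are no part of the job. What is shaped like the lid but blue is not meant.

How it is judged (in metres and radians):
On the way, in this order (a step that is already met when the one before it is completed fails the run):
1. the lid lies right way up on the pad (x of lid_mid in the frame of pad between -0.135 and 0.135 m and y of lid_mid in the frame of pad between -0.2 and 0.2 m and z of lid_mid in the frame of pad below 0.037 m and angle between lid_mid's own z axis and vertical below 0.12 rad and contact force between lid and the fingers below 0.5 N), for 0.2 s.
2. the tray lies flat on the pad as well (x of tray_mid in the frame of pad between -0.135 and 0.135 m and y of tray_mid in the frame of pad between -0.2 and 0.2 m and z of tray_mid in the frame of pad below 0.029 m and angle between each of tray_mid, lid_mid's own z axis and vertical below 0.12 rad and x of lid_mid in the frame of pad between -0.135 and 0.135 m and y of lid_mid in the frame of pad between -0.2 and 0.2 m and z of lid_mid in the frame of pad below 0.037 m and contact force between tray and the fingers below 0.5 N), for 0.2 s.
3. the dial is at the largest opening (within 0.2 rad) with the jar still upright and the chestnuts in it (value of joint dial between -0.2 and 0.2 rad and value of joint jar below 0.15 rad), for 0.2 s.
4. all four chestnuts are in the bowl (horizontal distance between each of nut0_center, nut1_center, nut2_center, nut3_center and bowl below 0.078 m and z of nut0_center in the frame of bowl between 0 and 0.05 m and z of nut1_center in the frame of bowl between 0 and 0.05 m and z of nut2_center in the frame of bowl between 0 and 0.05 m and z of nut3_center in the frame of bowl between 0 and 0.05 m and value of joint dial between -0.2 and 0.2 rad), for 0.2 s.
At the end, for the whole second after the job is handed in: All four chestnuts in the bowl, within 78 mm of its axis and below its rim; bowl upright on the table; lid and tray flat (0.12 rad) on the pad itself, centres over it, lid right way up; dial within 0.2 rad of the largest opening; jar upright within 0.15 rad (all of step 4 and x of lid_mid in the frame of pad between -0.135 and 0.135 m and y of lid_mid in the frame of pad between -0.2 and 0.2 m and z of lid_mid in the frame of pad below 0.037 m and angle between each of lid_mid, tray_mid's own z axis and vertical below 0.12 rad and x of tray_mid in the frame of pad between -0.135 and 0.135 m and y of tray_mid in the frame of pad between -0.2 and 0.2 m and z of tray_mid in the frame of pad below 0.029 m and angle between bowl's own z axis and vertical below 0.1 rad and height (world z) of bowl below 0.008 m and value of joint jar below 0.15 rad); the robot touches nothing.
It fails at once if the jar is tipped before its dial is at the largest opening (value of joint jar above 0.7 rad and value of joint dial above 0.35 rad).
It also fails if it takes over 72 s, if anything falls off the work surface, if the arm or the gripper's body presses on something with over 40 N, if the wrist force passes 120 N, or if a joint passes its speed limit or range.

### The arm

A 6-joint arm with a two-finger parallel gripper is mounted at the origin on the work surface. World frame = base frame: x ahead of the robot, y to its left, z up, the work surface at z = 0. Lengths are in m, angles in degrees, forces in N, time in s.
With the tool pointing down it reaches from about 0.25 to 0.775 m from the base axis. Payload 4 kg.
Tool frame: the origin (TCP) lies at the very end of the fingers, on their centre line; the grasp point (between the pads) lies 19 mm behind it; z points along the fingers, y is the line along which they close (so a half turn about z gives the same grasp; the last joint's range is limited). The gripper opens to 85 mm and grips with 20 to 120 N. Pads are 22 mm wide; open, the fingers measure 114 mm over their backs; the gripper's body (76 mm by 85 mm) begins 54 mm behind the grasp point. The pads swing forward as they close: fully open they stand 13 mm farther back than shut.
Start: joints at [69.494, 4.996, 78.535, -0, 96.463, -5.907], TCP at [0.139, 0.532, 0.231] pointing down, gripper open.
Joint ranges: [-177.83, 177.83], [-43.37, 116.18], [15.69, 146.23], [-61.86, 241.86], [9.47, 152.12], [-147.06, 147.06]. Speed limits (degrees/s): [159.86, 159.86, 180, 180, 180, 180].

### API

Orientations are given as a 3x3 rotation matrix whose columns are the frame's x, y, z axes.
In Python, from bench import move_ptp, move_l, move_joints, command_gripper, pause, solve_ik, read_state, capture, camera_params, MotionError, sign_off gives the robot as it stands. Calls block until the motion is done:
- move_ptp(position, orientation): joint-space move of the TCP to a pose.
- move_l(position, rotation=None, v=0.15, guard=None): straight line of the TCP; rotation=None keeps the orientation; v is the mean speed in m/s. With guard (N) it stops when the force on the tool has changed by that much, and returns True; else False.
- move_joints(angles): joint-space move.
- command_gripper(opening): finger opening in m; the grip force is fixed at half the most; returns when the fingers have stopped.
- pause(seconds).
- solve_ik(position, orientation): joint angles nearest the present ones, or None.
- read_state(): the state.
- capture(name): name is "side" or "top"; returns the picture (400x640x3 uint8, red, green, blue); there is no depth.
- camera_params(name): a dict with "fx", "fy", "cx", "cy" (pixels), "k1" (the pictures are not rectified: a ray, as slopes to the right and down, at radius r is drawn at 1 + k1 r^2 times it, then the intrinsics apply), "eye" and "attitude" of the camera in the world. Camera axes: x right, y up, looking along -z (the intrinsics and any distortion apply to the point x, -y, -z); pixel columns grow to the right and rows downward; lengths in m; the calibration is good to about 2 mm. A picture is of the moment at which its call begins. camera_params takes no time and is no camera call.
A pose or a line that the arm cannot do raises MotionError and nothing moves.
- sign_off(): hands the job in; it is judged then, once.
The state is a dict: "clock": time; "joint_positions": joint angles; "dq": joint speeds; "joint_torque": joint torques, N m; "eef_pos": TCP position; "eef_rot": TCP orientation; "wrist_force": force on the tool from outside, world axes, zero at the start; "torque": the same for the moment, N m; "gripper_width": finger opening in m; "grip_force": force on a finger pad.
Only numpy, scipy, OpenCV 4.12 (cv2) and the standard library are available. Lean on these libraries where they do the work, as an engineer would, in place of code of your own. Each camera call takes 0.05 s, during which the arm holds its last target. There are 200 camera calls.

## Working session

There is one attempt and no reset: what is moved stays moved. The work goes in short steps, each a Python script; the robot and the scene stay as the last script left them, time stands still between calls to the robot, and variables do not carry over. Pictures are saved under pics/ and viewed, at most 12 in all, crops included, and the job is handed in when it is done.

```bash
mkdir -p pics; ls; python3 - <<'E'
from bench import *
import cv2
for n in("side","top"):
    cv2.imwrite(f"pics/{n}0.png",cv2.cvtColor(capture(n),cv2.COLOR_RGB2BGR)); print(n,camera_params(n))
s=read_state(); print(s["clock"],s["eef_pos"],s["eef_rot"],s["gripper_width"])
E
```

```text
pics
side {'fx': 513.8628737205287, 'fy': 513.8628737205287, 'cx': 322.1813729071629, 'cy': 198.77291059920836, 'k1': -0.05590666386693968, 'eye': array([-0.34055858, -0.89779573,  0.96910027]), 'attitude': array([[ 0.76462592,  0.37042042, -0.52738593],
       [-0.64406955,  0.41020316, -0.64568397],
       [-0.02283915,  0.83337991,  0.55222848]])}
top {'fx': 451.38342247416375, 'fy': 451.38342247416375, 'cx': 327.12225424295303, 'cy': 202.3063153916291, 'k1': -0.03358123363110497, 'eye': array([0.29320789, 0.02723688, 1.24220132]), 'attitude': array([[-0.00349669,  0.99382659, -0.11088948],
       [-0.99991761, -0.00210528,  0.01266233],
       [ 0.01235071,  0.11092462,  0.99375208]])}
0.1 [0.13846645 0.53180007 0.23021267] [[-9.67710438e-01  2.52063421e-01 -7.34867663e-04]
 [ 2.52064398e-01  9.67708488e-01 -1.95494181e-03]
 [ 2.18368353e-04 -2.07705157e-03 -9.99997819e-01]] 0.0854982126142634
```

View pics/side0.png

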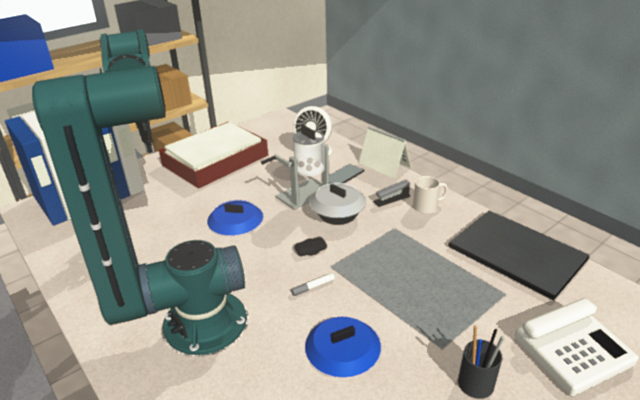

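View pics/top0.png

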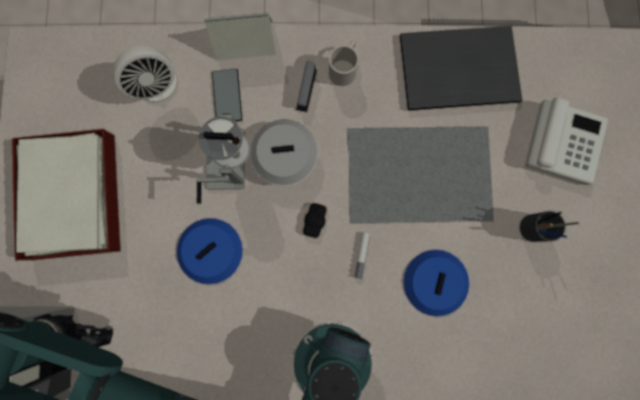

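The side view shows the lid bar near (338,190), the jar near (310,155), the crank near (268,160), and the pad centred near (417,285). In the top view, the lid bar is at (283,149), the dial bar at about (222,138), the crank at (199,190), and the pad spans (348..492, 127..222). The blue lids and the fan are decoys.

```bash
cat > h.py <<'E'
from bench import *
import numpy as np, cv2
def K(n):
    p=camera_params(n); return p,np.array([[p["fx"],0,p["cx"]],[0,p["fy"],p["cy"]],[0,0,1.]]),np.array([p["k1"],0,0,0.])
def ray(n,px):
    p,k,d=K(n); u=cv2.undistortPoints(np.array([[px]],float),k,d)[0,0]
    v=p["attitude"]@np.array([u[0],-u[1],-1]); return p["eye"],v/np.linalg.norm(v)
def plane(n,px,z):
    e,v=ray(n,px); return e+v*(z-e[2])/v[2]
def tri(ps,pt):
    (a,u),(b,v)=ray("side",ps),ray("top",pt)
    s=np.linalg.lstsq(np.c_[u,-v],b-a,rcond=None)[0]; A=a+s[0]*u;B=b+s[1]*v
    return (A+B)/2,np.linalg.norm(A-B)*1000
def proj(n,P):
    p,k,d=K(n); c=p["attitude"].T@(np.asarray(P,float)-p["eye"])
    return cv2.projectPoints(np.array([[c[0],-c[1],-c[2]]]),np.zeros(3),np.zeros(3),k,d)[0][0,0]
def save(img,f,box,s):
    x0,y0,x1,y1=box; cv2.imwrite(f,cv2.cvtColor(cv2.resize(img[y0:y1,x0:x1],None,fx=s,fy=s,interpolation=cv2.INTER_CUBIC),cv2.COLOR_RGB2BGR))
def img(f): return cv2.cvtColor(cv2.imread(f),cv2.COLOR_BGR2RGB)
def blob(im,box,thr=45,amin=20):
    x0,y0,x1,y1=box; m=(im[y0:y1,x0:x1].max(2)<thr).astype(np.uint8)
    n,l,st,c=cv2.connectedComponentsWithStats(m)
    out=[]
    for i in range(1,n):
        if st[i,4]>=amin:
            pts=np.argwhere(l==i)[:,::-1].astype(np.float32)+[x0,y0]
            r=cv2.minAreaRect(pts.astype(np.float32)); out.append((c[i]+[x0,y0],st[i,4],r))
    return out
E
python3 - <<'E'
from h import *
a,b=img("pics/side0.png"),img("pics/top0.png")
save(a,"pics/s1.png",(250,100,380,230),6); save(b,"pics/t1.png",(140,100,330,210),4)
for n,im,boxes in(("side",a,[(325,178,352,200)]),("top",b,[(265,140,300,158),(190,170,206,208),(200,125,245,150)])):
    for bx in boxes:
        for c,ar,r in blob(im,bx,60,10): print(n,bx,c.round(1),ar,[np.round(q,1) for q in r])
E
```

```text
side (325, 178, 352, 200) [336.9 190.4] 72 [array([337.1, 190.3]), array([14.8,  4.9]), np.float64(26.6)]
top (265, 140, 300, 158) [282.1 148.8] 118 [array([282.4, 148.7]), array([ 5.5, 21.2]), np.float64(83.7)]
top (190, 170, 206, 208) [198.5 192. ] 82 [array([198.5, 192. ]), array([20.,  3.]), np.float64(90.0)]
top (200, 125, 245, 150) [220.4 136.6] 263 [array([220.7, 136.3]), array([37.7, 10.1]), np.float64(10.1)]
```

View pics/s1.png

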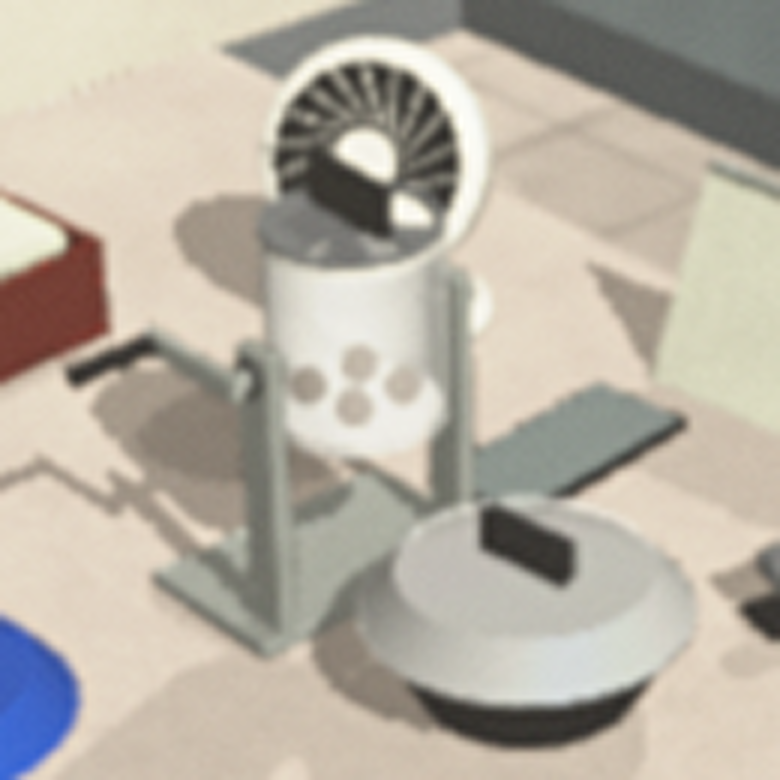

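View pics/t1.png

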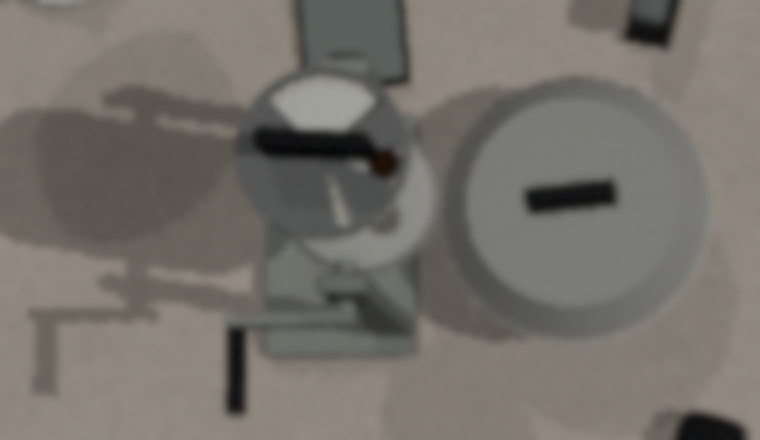

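The crops show the lid bar top centre at side (339,187.5) and top (282.7,148.7). The dial bar lies roughly along y, with the large window facing +x. The crank handle runs from (262,163) to (276,157) in side and (199,182..203) in top. Four nuts are in the jar.

```bash
python3 - <<'E'
from h import *
a,b=img("pics/side0.png"),img("pics/top0.png")
S=lambda x,y:(250+x/6-.4,100+y/6-.4); T=lambda x,y:(140+x/4-.4,100+y/4-.4)
def sh(n,r): print(n,r[0].round(4),"gap mm %.1f"%r[1]); return r[0]
sh("lidbar top",tri(S(533,527),T(571,195)))
e1=sh("lid end+y",tri(S(492,507),T(526,199)));e2=sh("lid end-y",tri(S(575,546),T(616,190)))
sh("dial top",tri(S(355,171),T(312,141)))
sh("dial +y",tri(S(320,150),T(257,138)));sh("dial -y",tri(S(391,191),T(370,145)))
for z in(.267,): print("dial ends on plane",plane("top",T(257,138),z),plane("top",T(370,145),z))
c1=sh("crank -x",tri(S(72,377),T(236,411)));c2=sh("crank +x",tri(S(153,342),T(237,328)))
p1=sh("base -x+y",tri(S(155,580),T(262,356)));p2=sh("base -x-y",tri(S(270,655),T(418,356)))
print("base yaw",np.degrees(np.arctan2(*(p1-p2)[[1,0]])),"crank yaw",np.degrees(np.arctan2(*(c2-c1)[[1,0]])))
# pad quads
def quad(im,box,lo,hi):
    x0,y0,x1,y1=box; g=cv2.GaussianBlur(im,(3,3),0)[y0:y1,x0:x1].astype(int); sat=g[...,0]-g[...,2]
    m=((sat<8)&(g.max(2)>lo)&(g.max(2)<hi)).astype(np.uint8); m=cv2.morphologyEx(m,cv2.MORPH_CLOSE,np.ones((5,5)));m=cv2.morphologyEx(m,cv2.MORPH_OPEN,np.ones((7,7)))
    c=max(cv2.findContours(m,0,1)[0],key=cv2.contourArea); h=cv2.convexHull(c)
    q=cv2.approxPolyDP(h,.05*cv2.arcLength(h,1),True)[:,0]+[x0,y0]; return q
qs=quad(a,(325,225,510,345),60,170); qt=quad(b,(335,115,505,235),50,140); print(qs.tolist(),qt.tolist())
for n,q in(("side",qs),("top",qt)):
    P=np.array([plane(n,x,.003) for x in q]); print(n,P.round(3)[:,:2].tolist(),P.mean(0))
# lid rim circle in top view: outline; jar disc
E
```

```text
lidbar top [0.5607 0.1261 0.1069] gap mm 3.3
lid end+y [0.5579 0.1551 0.1071] gap mm 2.7
lid end-y [0.5639 0.0972 0.1074] gap mm 3.6
dial top [0.5532 0.2552 0.2689] gap mm 2.7
dial +y [0.5544 0.2855 0.27  ] gap mm 2.0
dial -y [0.5507 0.2229 0.2697] gap mm 3.0
dial ends on plane [0.55435326 0.28687119 0.267     ] [0.55021864 0.22426203 0.267     ]
crank -x [0.4123 0.3203 0.1728] gap mm 1.8
crank +x [0.4631 0.3198 0.1751] gap mm 0.8
base -x+y [0.4702 0.3485 0.0056] gap mm 0.4
base -x-y [0.4696 0.2398 0.0095] gap mm 1.0
base yaw 89.70455871717765 crank yaw -0.6104591726049104
[[337, 264], [399, 232], [499, 298], [434, 344]] [[487, 128], [492, 220], [351, 222], [348, 129]]
side [[0.396, -0.055], [0.639, -0.069], [0.623, -0.44], [0.376, -0.426]] [ 0.50855937 -0.24765355  0.003     ]
top [[0.643, -0.444], [0.381, -0.446], [0.377, -0.054], [0.639, -0.048]] [ 0.51004011 -0.247992    0.003     ]
```

```bash
cat >> h.py <<'E'
def R(yd):  # tool down, closing line at yd degrees in the world
    t=np.radians(yd); y=np.array([np.cos(t),np.sin(t),0]); z=np.array([0,0,-1.]); return np.c_[np.cross(y,z),y,z]
def st(m=""):
    s=read_state(); print(m,"t%.1f"%s["clock"],np.round(s["eef_pos"],4),"w%.4f"%s["gripper_width"],"g%.1f"%s["grip_force"],"F",np.round(s["wrist_force"],1),"j6 %.0f"%s["joint_positions"][5]); return s
E
python3 - <<'E'
from h import *
r=R(5.9)
p=read_state()["eef_pos"]; move_l([p[0]+.12,p[1]-.1,.37],R(60),v=.4)
move_ptp([.5605,.126,.34],r); st("above")
command_gripper(.05)
move_l([.5605,.126,.125],v=.3)
print(move_l([.5605,.126,.085],v=.08,guard=6)); st("down")
command_gripper(0); st("closed")
move_l([.5605,.126,.20],v=.2); s=st("lifted")
for n in("side",): cv2.imwrite("pics/lift.png",cv2.cvtColor(capture(n),cv2.COLOR_RGB2BGR))
E
```

```text
above t2.4 [0.5601 0.1273 0.3401] w0.0854 g0.0 F [0.  0.4 0.4] j6 1
False
down t4.3 [0.5604 0.126  0.0846] w0.0501 g0.0 F [1.  0.4 0.2] j6 1
closed t4.7 [0.5611 0.1261 0.0859] w0.0126 g60.1 F [0.3 0.6 2.9] j6 1
lifted t5.5 [0.5605 0.1252 0.1991] w0.0128 g59.2 F [ 0.  -3.6 -0.2] j6 1
```

```bash
python3 - <<'E'
from h import *
move_l([.51,-.347,.20],R(0),v=.35); s=st("over")
move_l([.51,-.347,.06],v=.25)
print(move_l([.51,-.347,.031],v=.03,guard=3)); st("down")
command_gripper(.05); st("open")
move_l([.51,-.347,.2],v=.3)
move_l([.51,-.15,.3],v=.4); pause(.2)
cv2.imwrite("pics/side2.png",cv2.cvtColor(capture("side"),cv2.COLOR_RGB2BGR)); t=capture("top"); cv2.imwrite("pics/top2.png",cv2.cvtColor(t,cv2.COLOR_RGB2BGR))
st()
a=img("pics/side2.png")
A=cv2.resize(a[140:360,270:520],None,fx=3.2,fy=3.2,interpolation=2)[:,:800]; cv2.imwrite("pics/s2.png",cv2.cvtColor(A,cv2.COLOR_RGB2BGR)[:600])
save(t,"pics/t2.png",(240,100,500,240),3)
E
```

```text
over t7.0 [ 0.5104 -0.3453  0.1999] w0.0128 g59.0 F [ 0.8 -0.2 -0.8] j6 -39
True
down t8.3 [ 0.5104 -0.3476  0.0482] w0.0128 g59.7 F [-0.5 -0.   3.2] j6 -39
open t8.7 [ 0.5097 -0.3468  0.0472] w0.0500 g0.0 F [-0.  -0.6 -0.4] j6 -39
 t10.4 [ 0.5096 -0.1511  0.2985] w0.0500 g0.0 F [-0.3 -0.6  1.1] j6 -23
```

View pics/s2.png

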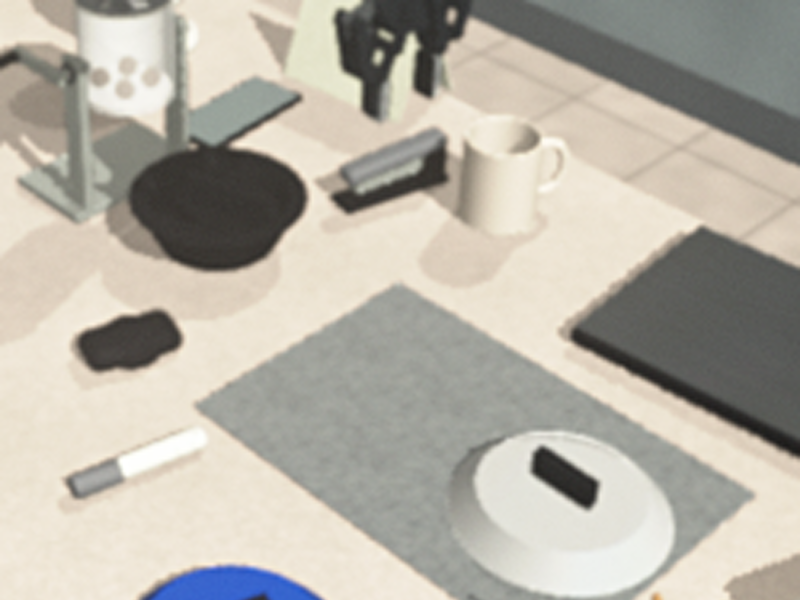

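View pics/t2.png

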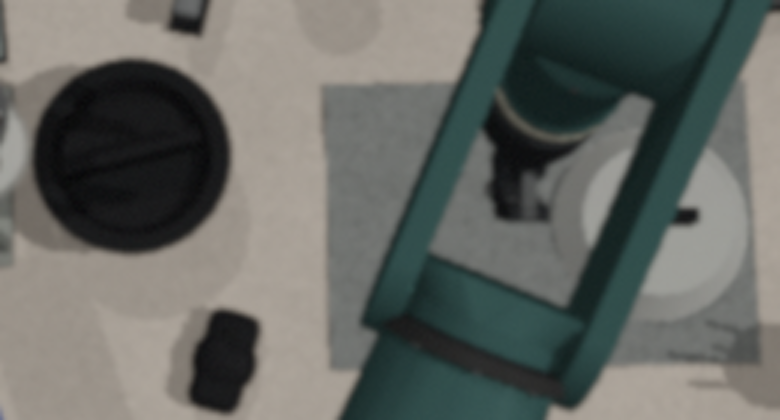

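The lid lies right way up on the -y half of the pad, with its bar at side crop (565,470). The tray is exposed: its flange circle is centred at top crop (132,156), and its divider runs from (65,178) to (205,145). It is too dark to read well, so I'll enhance the contrast.

```bash
python3 - <<'E'
from h import *
a,b=img("pics/side2.png"),img("pics/top2.png")
def enh(c,s): 
    g=cv2.resize(c,None,fx=s,fy=s,interpolation=2).astype(float); return np.clip((g-5)*4.5,0,255).astype(np.uint8)
A=enh(a[182:228,306:370],6); B=enh(b[114:188,248:320],5)
o=np.zeros((max(A.shape[0],B.shape[0]),A.shape[1]+B.shape[1],3),np.uint8); o[:A.shape[0],:A.shape[1]]=A; o[:B.shape[0],A.shape[1]:]=B
cv2.imwrite("pics/tray.png",o); print(A.shape,B.shape)
print("lid on pad",plane("side",(446.6,286.6),.055), [proj("top",[.51,-.347,.055]).round(1)])
for n,im,bx in(("side",a,(300,178,375,230)),("top",b,(245,112,325,192))):
    x0,y0,x1,y1=bx; m=(im[y0:y1,x0:x1].max(2)<75).astype(np.uint8)
    c=max(cv2.findContours(m,0,1)[0],key=cv2.contourArea); print(n,cv2.fitEllipse(cv2.convexHull(c)),np.array(cv2.boundingRect(c))+[x0,y0,0,0])
E
```

```text
(276, 384, 3) (370, 360, 3)
lid on pad [ 0.50687987 -0.35201904  0.055     ] [array([460.7, 170.8])]
side ((37.564083099365234, 25.74709701538086), (37.739601135253906, 53.10362243652344), 91.95043182373047) [311 185  54  39]
top ((38.06745910644531, 39.74436950683594), (63.837276458740234, 65.49340057373047), 78.99732971191406) [251 120  65  64]
```

View pics/tray.png

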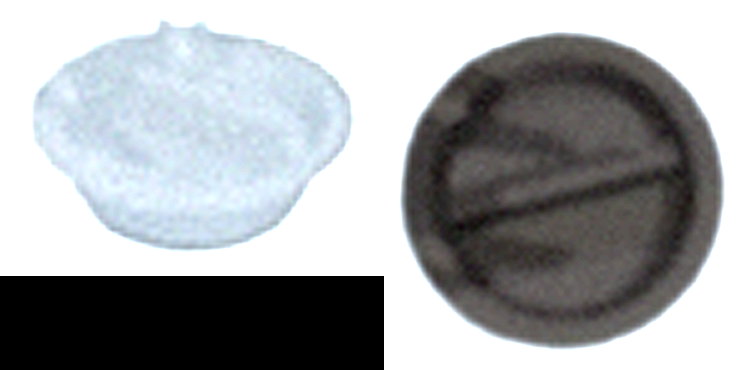

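The enhanced picture shows the flange circle centred near top (283,151.5) and side (338,201). The divider is a light band above a dark edge running (455,230) to (690,170), which gives a yaw of about +14°.

```bash
python3 - <<'E'
from h import *
print(tri((338,200.8),(282.9,151.2)),plane("top",(282.9,151.2),.052))
T=lambda x,y:(248+(x-384)/5-.4,114+y/5-.4)
p,q=plane("top",T(455,230),.068),plane("top",T(690,170),.068); print(p,q,np.degrees(np.arctan2(*(p-q)[[1,0]]))-90)
print(plane("top",T(563,188),.068))
E
```

```text
(array([0.56421373, 0.1302335 , 0.05312191]), np.float64(0.175243234090498)) [0.5643967  0.13038112 0.052     ]
[0.53819421 0.18457143 0.068     ] [0.57041168 0.0603901  0.068     ] 14.544099843905826
[0.56074918 0.12767022 0.068     ]
```

```bash
python3 - <<'E'
from h import *
r=R(14.5)
move_l([.562,.129,.2],r,v=.35)
move_l([.562,.129,.08],v=.25); pause(.2)
print(move_l([.562,.129,.044],v=.05,guard=6)); st("down")
command_gripper(0); st("closed")
move_l([.562,.129,.10],v=.08); st("up"); move_l([.562,.129,.17],v=.2); pause(.2); st("lifted")
move_l([.51,-.146,.17],R(0),v=.3)
move_l([.51,-.146,.035],v=.2); pause(.3); st("low")
print(move_l([.51,-.146,.011],v=.02,guard=4)); st("placed")
command_gripper(.05); move_l([.51,-.146,.2],v=.2)
move_l([.40,.10,.36],R(-4),v=.4); pause(.1)
t,s=capture("top"),capture("side")
cv2.imwrite("pics/side3.png",cv2.cvtColor(s,cv2.COLOR_RGB2BGR));cv2.imwrite("pics/top3.png",cv2.cvtColor(t,cv2.COLOR_RGB2BGR))
A=cv2.resize(s[120:360,250:520],None,fx=1.9,fy=1.9,interpolation=2);B=cv2.resize(t[100:240,180:510],None,fx=2.0,fy=2.0,interpolation=2)[:, :]
# side by side stacked
o=np.zeros((600,800,3),np.uint8); A=cv2.resize(A,(360,320));B=cv2.resize(B,(640,272)); o[:320,:360]=A;o[322:594,:640]=B
o=np.clip(o.astype(int)*1.6,0,255).astype(np.uint8)
cv2.imwrite("pics/c3.png",cv2.cvtColor(o,cv2.COLOR_RGB2BGR)); st()
E
```

```text
False
down t13.1 [0.5623 0.129  0.0442] w0.0500 g0.0 F [0.5 0.8 0.1] j6 -7
closed t13.5 [0.5625 0.1291 0.0447] w0.0111 g60.0 F [ 0.1 -0.8  2.8] j6 -7
up t14.4 [0.5616 0.1289 0.0996] w0.0108 g59.4 F [-0.9 -0.8 -1.3] j6 -7
lifted t15.1 [0.5609 0.1288 0.1676] w0.0103 g59.3 F [-0.6 -0.2 -1.4] j6 -7
low t17.3 [ 0.5102 -0.1457  0.0351] w0.0109 g59.8 F [ 0.1  0.4 -0.4] j6 -22
True
placed t17.6 [ 0.5102 -0.1462  0.0334] w0.0109 g60.5 F [-0.4 -1.   4.7] j6 -22
 t20.2 [0.4002 0.0989 0.3582] w0.0502 g0.0 F [ 0.1 -0.4  0.1] j6 10
```

View pics/c3.png

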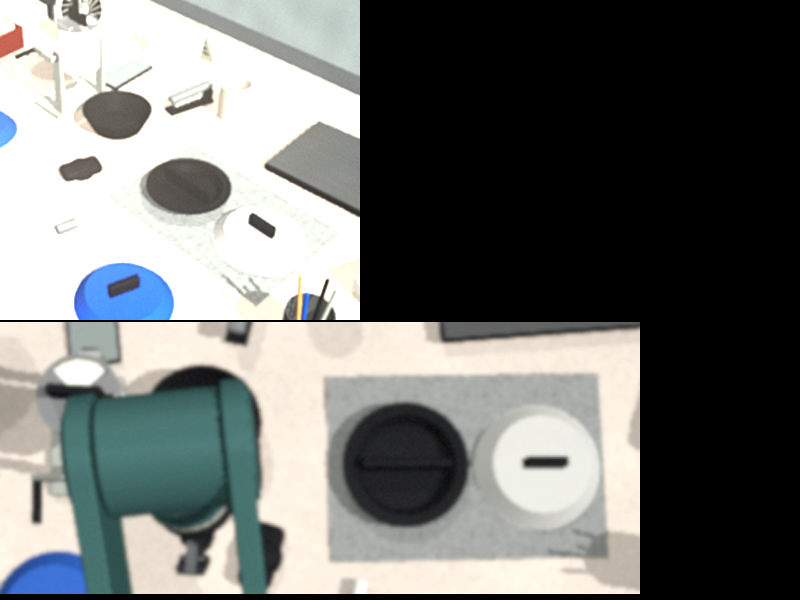

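Tray and lid lie side by side on the pad. In the top crop, the tray is near (405,463) and the lid near (545,463), close together. I'll check the heights and the gap numerically.

```bash
python3 - <<'E'
from h import *
a,b=img("pics/side3.png"),img("pics/top3.png")
def ell(im,bx,thr):
    x0,y0,x1,y1=bx; m=(im[y0:y1,x0:x1].max(2)<thr).astype(np.uint8); c=max(cv2.findContours(m,0,1)[0],key=cv2.contourArea)
    h=cv2.convexHull(c)[:,0]+[x0,y0]; e=cv2.fitEllipse(h); return e,h
es,hs=ell(a,(350,230,430,290),60); et,ht=ell(b,(345,130,425,220),48); print(es,et)
c,g=tri(es[0],et[0]); print("tray flange centre",c,g)
for n,h in(("top",ht),("side",hs)):
    P=np.array([plane(n,x,c[2]) for x in h]); print(n,P.min(0)[:2],P.max(0)[:2],(P.max(0)-P.min(0))[:2])
s1=blob(a,(425,270,470,300),60)+[];t1=blob(b,(440,160,480,180),60)
for q in s1: print("s",q)
for q in t1: print("t",q)
if s1 and t1: print(tri(s1[0][0]-[0,1.5],t1[0][0]))
E
```

```text
((391.1400451660156, 259.5550842285156), (39.604225158691406, 61.32627868652344), 94.78732299804688) ((388.3902587890625, 173.1625518798828), (62.7498779296875, 63.70991134643555), 110.00387573242188)
tray flange centre [ 0.50991674 -0.15719592  0.02025585] 0.12409092029290603
top [ 0.42452142 -0.24478766] [ 0.59751034 -0.07060666] [0.17298892 0.174181  ]
side [ 0.4265256  -0.24068391] [ 0.59962228 -0.06661171] [0.17309668 0.1740722 ]
s (array([445.98159509, 288.82822086]), np.int32(163), ((445.9615173339844, 288.8077087402344), (21.91065788269043, 7.488452911376953), 33.6900634765625))
t (array([460.86746988, 171.5060241 ]), np.int32(83), ((460.5, 171.5), (3.0, 21.0), 90.0))
(array([ 0.50914698, -0.34917258,  0.04908321]), np.float64(0.18065678007932645))
```

Tray and lid are flat and 192 mm apart, so they don't overlap. Dial next.

```bash
python3 - <<'E'
from h import *
c=[.553,.2555]
move_l(c+[.34],R(-3.7),v=.35); move_l(c+[.275],v=.2); pause(.2)
print(move_l(c+[.244],v=.04,guard=6)); st("down")
command_gripper(0); s=st("closed")
q=np.array(s["joint_positions"]); 
for d in(22,44,66,87): 
    q2=q.copy(); q2[5]+=d; move_joints(q2)
s=st("turned"); print(s["torque"].round(2), np.degrees(np.arctan2(s["eef_rot"][1,1],s["eef_rot"][0,1])))
command_gripper(.05); st("open")
move_l(c+[.36],v=.25)
move_l([.36,.16,.36],R(-60),v=.4); pause(.1)
t,s=capture("top"),capture("side")
cv2.imwrite("pics/side4.png",cv2.cvtColor(s,cv2.COLOR_RGB2BGR));cv2.imwrite("pics/top4.png",cv2.cvtColor(t,cv2.COLOR_RGB2BGR))
A=cv2.resize(s[100:230,250:380],(400,400),interpolation=2);B=cv2.resize(t[90:220,170:300],(400,400),interpolation=2)
cv2.imwrite("pics/c4.png",cv2.cvtColor(np.hstack([A,B]),cv2.COLOR_RGB2BGR)); st()
E
```

```text
False
down t22.6 [0.5531 0.2556 0.2444] w0.0503 g0.0 F [ 0.1 -0.6  0.3] j6 23
closed t23.0 [0.5547 0.2553 0.2447] w0.0109 g60.0 F [ 4.8 -1.   1.5] j6 23
turned t24.9 [0.5517 0.2582 0.2447] w0.0108 g60.2 F [-9.8  5.4  1.9] j6 110
[ 1.31  1.52 -0.06] -90.44115226994609
open t25.3 [0.5551 0.2549 0.2447] w0.0503 g0.0 F [ 0.2 -0.2  0.6] j6 110
 t26.8 [0.3609 0.1604 0.3586] w0.0499 g0.0 F [ 0.2  1.2 -0.4] j6 76
```

View pics/c4.png

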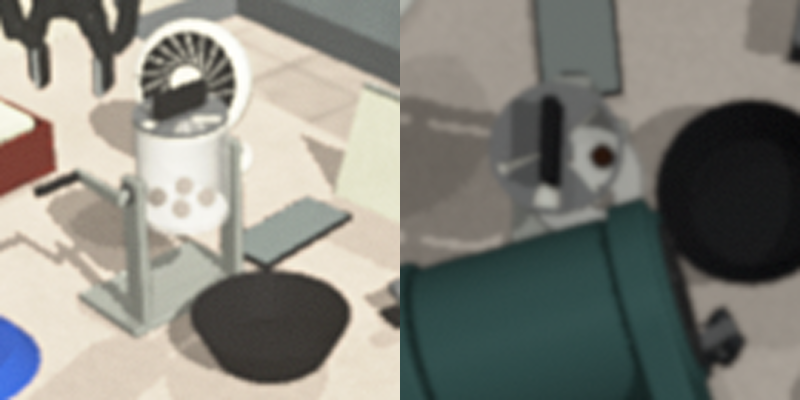

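The dial bar now lies along x, with the large window and a nut visible at the -y side, top crop (600,155). The jar is upright and the bowl is empty. Next I'll grip the crank and tip.

```bash
cat >> h.py <<'E'
PY,PZ,CX,RR=.2545,.171,.433,.065
def arc(a,b,n,v=.15):
    for t in np.linspace(a,b,n+1)[1:]:
        move_l([CX,PY+RR*np.cos(t),PZ+RR*np.sin(t)-.019],v=v)
E
python3 - <<'E'
from h import *
move_l([CX,.32,.30],R(90),v=.35); move_l([CX,.3195,.19],v=.25); pause(.2)
print(move_l([CX,.3195,.152],v=.05,guard=6)); st("down")
command_gripper(0); st("closed")
for a,b,n in((0,.3,2),(.3,1.6,6),(1.6,2.3,4)):
    arc(a,b,n); st(f"arc {b}")
arc(2.3,1.9,2,.25); arc(1.9,2.3,2,.25); pause(.3)
st("rocked")
t,s=capture("top"),capture("side")
cv2.imwrite("pics/side5.png",cv2.cvtColor(s,cv2.COLOR_RGB2BGR));cv2.imwrite("pics/top5.png",cv2.cvtColor(t,cv2.COLOR_RGB2BGR))
A=cv2.resize(s[100:230,250:380],(400,400),interpolation=2);B=cv2.resize(t[90:220,190:320],(400,400),interpolation=2)
o=np.clip(np.hstack([A,B]).astype(int)*1.6,0,255).astype(np.uint8)
cv2.imwrite("pics/c5.png",cv2.cvtColor(o,cv2.COLOR_RGB2BGR))
E
```

```text
False
down t31.3 [0.4332 0.3196 0.1523] w0.0498 g0.0 F [-0.1 -0.5  0.6] j6 -60
closed t31.7 [0.4332 0.3219 0.1528] w0.0112 g58.4 F [ 0.8  5.3 -0.6] j6 -60
arc 0.3 t32.2 [0.4333 0.3192 0.1724] w0.0107 g58.8 F [0.5 4.7 0.7] j6 -60
arc 1.6 t33.7 [0.4347 0.2559 0.2249] w0.0108 g59.8 F [-3.3  3.8 19.7] j6 -66
arc 2.3 t34.7 [0.4354 0.2123 0.2028] w0.0109 g64.9 F [5.  1.3 4.5] j6 -71
rocked t36.0 [0.4355 0.2111 0.2033] w0.0105 g62.6 F [ 4.7 -2.2  6.9] j6 -71
```

View pics/c5.png

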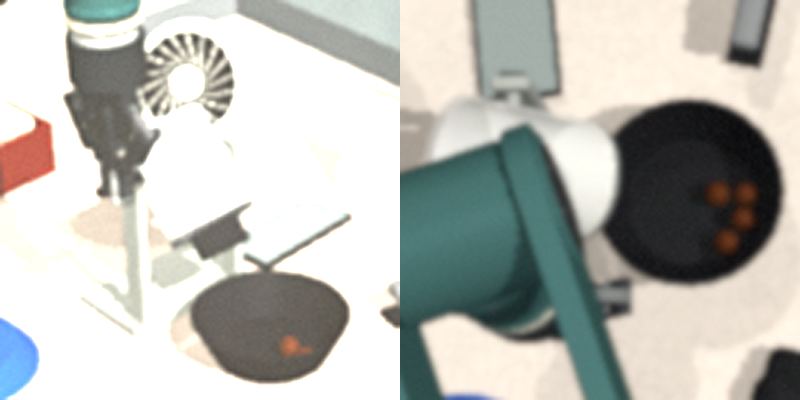

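The top view shows all four chestnuts in the bowl, at crop (718,192), (747,192), (743,217) and (727,240). Now I'll swing the jar back upright.

```bash
python3 - <<'E'
from h import *
arc(2.3,0,11); st("back")
move_l([CX,.3215,.1505],v=.03,guard=8); pause(.2); st("stop")
command_gripper(.05); pause(.1); st("open")
move_l([CX,.3215,.30],v=.2); move_l([.25,.25,.33],v=.35); pause(.3)
t,s=capture("top"),capture("side")
cv2.imwrite("pics/side6.png",cv2.cvtColor(s,cv2.COLOR_RGB2BGR));cv2.imwrite("pics/top6.png",cv2.cvtColor(t,cv2.COLOR_RGB2BGR))
A=cv2.resize(s[100:360,250:510],(400,400),interpolation=2);B=cv2.resize(t[90:220,190:320],(400,400),interpolation=2)
o=np.clip(np.hstack([A,B]).astype(int)*1.3,0,255).astype(np.uint8)
cv2.imwrite("pics/c6.png",cv2.cvtColor(o,cv2.COLOR_RGB2BGR)); st()
E
```

```text
back t38.9 [0.4331 0.3218 0.1512] w0.0106 g79.7 F [ 3.4  8.7 -2.2] j6 -60
stop t39.3 [0.4331 0.3218 0.1503] w0.0105 g80.0 F [2.2 4.2 0.8] j6 -59
open t39.9 [0.4328 0.3213 0.1504] w0.0501 g0.0 F [-0.2  0.  -0.4] j6 -59
 t41.9 [0.2505 0.2501 0.3294] w0.0500 g0.0 F [ 0.3  0.3 -0.5] j6 -54
```

View pics/c6.png

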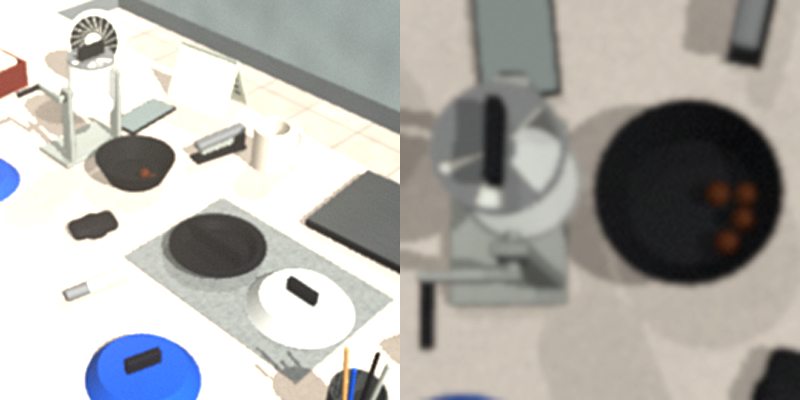

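The final view shows the jar upright with its crank back at the starting place, and the dial bar along x. All four nuts are in the bowl, 55 mm or less from its axis, and the lid and tray are flat on the pad. The robot is clear, so I'm handing in.

```bash
python3 - <<'E'
from h import *
print(sign_off())
E
```

```text
the job is handed in; nothing more can be done
None
```

The job is handed in at about 42 s of the 72 s allowed, and the last pictures showed everything in place: lid and tray flat on the pad, all four chestnuts in the bowl, dial at the largest opening and jar upright; sign-off returned no verdict.

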